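# Hang the dry paddle board on its hook

## Robot

A 7-joint arm with a two-finger parallel gripper is mounted at the origin on the work surface; the furniture and walls round the work are solid. World frame = base frame: x ahead of the robot, y to its left, z up, the work surface at z = 0. Lengths are in m, angles in degrees, forces in N, time in s.
With the tool pointing down it reaches from about 0.425 to 0.875 m from the base axis. Payload 4.7 kg.
Tool frame: the origin (TCP) lies at the very end of the fingers, on their centre line; the grasp point (between the pads) lies 19 mm behind it; z points along the fingers, y is the line along which they close (so a half turn about z gives the same grasp; the last joint's range is limited). The gripper opens to 87 mm and grips with 3 to 60 N. Pads are 19 mm wide; open, the fingers measure 117 mm over their backs; the gripper's body (75 mm by 190 mm) begins 51 mm behind the grasp point.
Start: joints at [70.308, 18.392, -4.016, 83.108, 1.295, 78.541, -3.26], TCP at [0.228, -0.609, 0.202] pointing down, gripper open.
Joint ranges: [-163.93, 163.93], [-17.29, 119.83], [-79.2, 71.16], [3.27, 140.29], [-89.18, 269.18], [5.43, 117.66], [-154.24, 154.24]. Speed limits (degrees/s): [147.25, 147.25, 180, 180, 180, 180, 180].

## Interface

Orientations are given as [roll, pitch, yaw] about the fixed x, y, z axes, in that order (R = Rz(yaw) Ry(pitch) Rx(roll)).
In Python, from cell import get_obs, eyes, env gives the robot as it stands.
- The arm moves only by the tool servo_tool, never from a script. Its argument "series" is a list that holds one entry, the list of rows, each a list of 7 numbers: the shift along the tool's x, y, z in units of 300 mm (1.0 is 300 mm), then the turn, a rotation vector about the tool's x, y, z in units of pi rad (1.0 is pi rad), then the opening, from 0 (shut) to 1 (fully open). In form: [[[tx, ty, tz, wx, wy, wz, gripper], ...]]. A call has 1 to 12 rows; each row is the pose to reach, as a shift and turn from the pose commanded when the call began, along the tool's axes at that moment, turning the shorter way round; what a row does not reach only later rows make up. A row lasts 1/12 s, in which the tool goes at most 41.7 mm and 7.16 degrees, less where a joint would pass 70% of its speed; a pose out of reach is approached as far as the arm can. A call with a number of a shift or a turn outside -1 to 1 is refused whole. A call with a gripper value outside its range is refused whole. The fingers move at their own pace and stop on an object; "grip_force" is the grip in N (left out, the last holds). Time passes only in rows, so rows that repeat a pose let the fingers close. It gives the time, the measured TCP pose, the force, the opening and the grip force at its end, in the units of the state.
- get_obs(): the state, without advancing time (a new reading comes with each control period).
- eyes.read_camera(name): name is "side" or "top" or "wrist"; returns a dict with "frame" (420x560x3 uint8, red, green, blue), "depth" (420x560 float32, m along the optical axis (not along the pixel's ray), 0 where there is no reading), "fx", "fy", "cx", "cy" (pixels), "origin" and "rotation" of the camera in the world; the wrist camera has in their place "mount" (4x4, takes a point from camera to tool coordinates, whose origin is the TCP and whose axes are the flange's). Camera axes: x right, y down, z forward; pixel columns grow to the right and rows downward; lengths in m; the calibration is good to about 2 mm. A picture is of the moment at which its call begins: read the wrist's pose just before it.
- env.sign_off(): hands the job in; it is judged then, once.
The state is a dict: "time_s": time; "qpos": joint angles; "joint_velocities": joint speeds; "effort": joint torques, N m; "tool_pos": TCP position; "tool_rot": TCP orientation; "force": force on the tool from outside, world axes, zero at the start; "wrist_torque": the same for the moment, N m; "grip_width": finger opening in m; "grasp_force": force on a finger pad.
Only numpy, scipy, OpenCV 4.12 (cv2) and the standard library are available. Lean on these libraries where they do the work, as an engineer would, in place of code of your own. Each camera call takes 0.05 s, during which the arm holds its last target. There are 200 camera calls.

## Task

The paddle-shaped wooden board in the drying rack is dry: lift it out and hang it by the hole in its handle on the peg of the hook stand, so that it hangs freely and upright. Leave the plain board standing in the rack.

Things in the scene. Friction and masses are not known exactly. Their poses are not given: they have to be found in the camera images.
- board_eye (a point): Centre of the hole in the handle of the wooden paddle board (loose, 0.1 to 0.25 kg), upright in a slot of the rack. Axes: x through the 10 mm thickness, y across, z up. Board 190 mm high: body 100 wide, 104 high, then handle 58 wide. Hole 36 mm across, along x, 144 mm above the bottom edge, 46 below the top: pinch the 28 mm of wood above it across the thickness, leaving the hole free. Faces alike.
- plain_center (a point): Centre of the plain board: loose, same wood, a rectangle 10 mm thick (x), 110 wide (y), 140 high (z), without handle or hole, upright in the other slot, parallel to the paddle board and 66 mm from it (middle to middle, along x). It stays there.
- drying_rack: Fixed wooden rack; origin under the centre of its base (140 mm along x, 130 along y, top at 14 mm, where the boards stand). Two slots along y at x = -33 and +33 mm, in either order, each a 14 mm gap between upright dowels (8 mm thick, at y = -35 and +35 mm, tops 64 mm high). A board raised 55 mm is clear.
- peg_mid (a point): Middle of the fixed stand's steel peg, on its centre line, 204 mm up. Peg 10 mm thick, 80 mm long, along x: -x to the ball tip (14 mm, 4 mm higher than the middle, robot side), +x to the root (4 mm lower), on top of a 10 mm post; z up. Round foot below the root: 120 mm across, 13 high, collar 22 high. Nothing is higher than the peg. Hung, the hole's centre is about 13 mm below the peg's centre line.
There are look-alikes about, which are no part of the job. What is shaped like the part that bears board_eye but red is not meant.

How it is judged:
By the outcome, as a careful person would: the job done as asked, in the order asked, and still so for the second after the job is handed in, with the robot touching nothing.
It also fails if it takes over 42 s, if anything falls off the work surface, if the arm or the gripper's body presses on something with over 40 N, if the wrist force passes 120 N, or if a joint passes its speed limit or range.

## Working session

There is one attempt and no reset: what is moved stays moved. The work goes in short steps, Python scripts to look and compute and a tool call to move; the robot and the scene stay as the last step left them, time stands still between calls to the robot, and variables do not carry over. Pictures are saved under pics/ and viewed, at most 10 in all, crops included, and the job is handed in when it is done.

Besides the shell and the picture viewer there is one more tool, called as name(argument=value, ...), one argument or row to a line, values as JSON. servo_tool: Moves the arm, as the interface text tells. Shifts and turns lie within -1 to 1; 1 stands for 300 mm of shift or pi rad of turn. Its arguments: {"type":"object","properties":{"series":{"type":"array"},"grip_force":{"type":"number"}},"required":["series"]}

```bash
mkdir -p pics; python3 - <<'E'
from cell import get_obs, eyes
import cv2,numpy as np
o=get_obs();print({k:np.round(o[k],4) for k in ('time_s','tool_pos','tool_rot','grip_width')})
for n in ('top','side'):
    c=eyes.read_camera(n);np.savez(f'{n}.npz',**c)
    cv2.imwrite(f'pics/{n}0.png',c['frame'][:,:,::-1]);print(n,c['origin'],c['rotation'],c['fx'],c['cx'],c['cy'])
E
```

```text
{'time_s': np.float64(0.0), 'tool_pos': array([ 0.2274, -0.6083,  0.2007]), 'tool_rot': array([-1.798889e+02,  5.700000e-03,  2.050430e+01]), 'grip_width': np.float64(0.0868)}
top [3.06471237e-01 1.96768556e-04 1.15566371e+00] [-173.39241163   -0.3135397   -90.59235949] 454.2612544876215 277.6067390957855 216.42262554995762
side [0.20672755 0.64517887 0.64990095] [-126.59500983    0.20539892 -162.69772518] 398.1332211756039 274.0855735817182 217.9888734341376
```

View pics/top0.png

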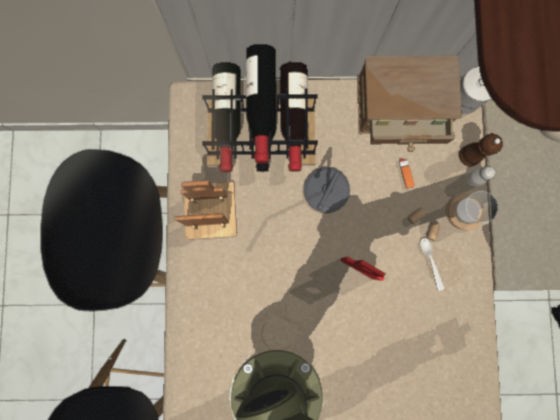

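View pics/side0.png

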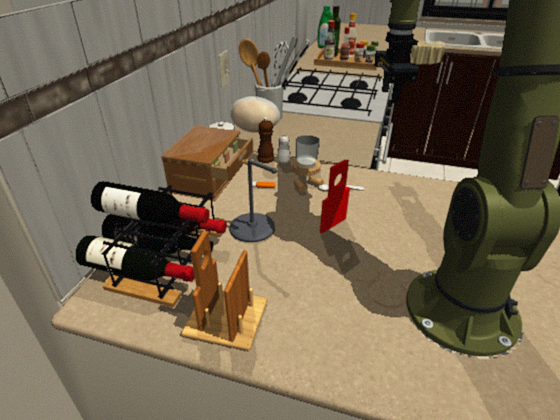

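The top view shows the rack at about (208,208) and the stand foot at (327,190). In the side view, the candidates are the wooden paddle (205,265), the plain board (238,295) and the red paddle (335,200, not meant). By the description the paddle at (205,265) is the one I want, so I'll check it in a close crop.

```bash
cat > h.py <<'E'
import numpy as np,cv2
from scipy.spatial.transform import Rotation as Ro
def load(n): return dict(np.load(f'{n}.npz'))
def RR(c):
    r=np.array(c['rotation'],float); return r if r.shape==(3,3) else Ro.from_euler('xyz',r,degrees=True).as_matrix()
def ray(c,u,v): 
    d=RR(c)@np.array([(u-c['cx'])/c['fx'],(v-c['cy'])/c['fy'],1]); return np.array(c['origin']),d
def onz(c,u,v,z): o,d=ray(c,u,v); return o+d*(z-o[2])/d[2]
def proj(c,p):
    q=RR(c).T@(np.array(p)-c['origin']); return np.array([c['fx']*q[0]/q[2]+c['cx'],c['fy']*q[1]/q[2]+c['cy']])
def cloud(c):
    v,u=np.mgrid[:420,:560]; z=c['depth']
    P=np.stack([(u-c['cx'])/c['fx']*z,(v-c['cy'])/c['fy']*z,z],-1)
    return P@RR(c).T+c['origin']
def tri(c1,p1,c2,p2):
    o1,d1=ray(c1,*p1);o2,d2=ray(c2,*p2)
    t=np.linalg.lstsq(np.stack([d1,-d2],1),o2-o1,rcond=None)[0]
    a,b=o1+d1*t[0],o2+d2*t[1]; return (a+b)/2,np.linalg.norm(a-b)
E
python3 - <<'E'
from h import *
t,s=load('top'),load('side')
a=cv2.resize(s['frame'][140:350,170:360],None,fx=2.8,fy=2.8,interpolation=2)[:,:,::-1]
b=cv2.resize(t['frame'][130:250,165:365],None,fx=1.3,fy=1.3)[:,:,::-1]
cv2.imwrite('pics/sidecrop.png',a)
b=cv2.resize(t['frame'][130:250,165:365],None,fx=4,fy=4,interpolation=2)[:,:,::-1]
cv2.imwrite('pics/topcrop.png',b)
print('table z',cloud(t)[300,200],cloud(s)[340,350])
print('rack area',cloud(t)[208,208],'foot',cloud(t)[195,335], cloud(s)[300,250],cloud(s)[265,205])
E
```

```text
table z [0.23153094 0.18870977 0.00234937] [0.21079001 0.14698843 0.00180583]
rack area [0.46141997 0.16823881 0.01708897] foot [ 0.49223594 -0.15417758  0.01335052] [0.42100774 0.1307529  0.02873248] [0.49181345 0.16719318 0.13989315]
```

View pics/sidecrop.png

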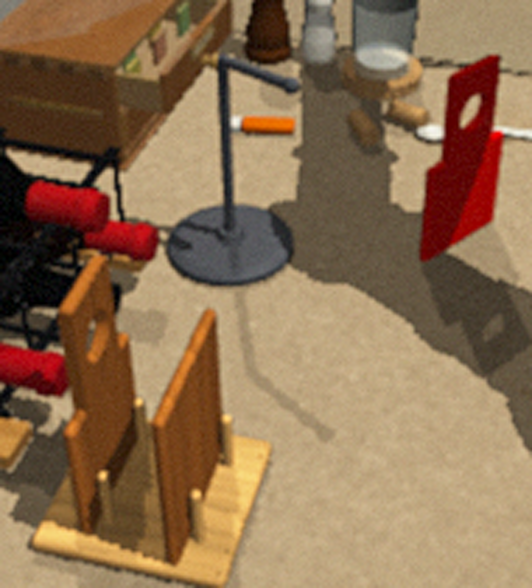

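View pics/topcrop.png

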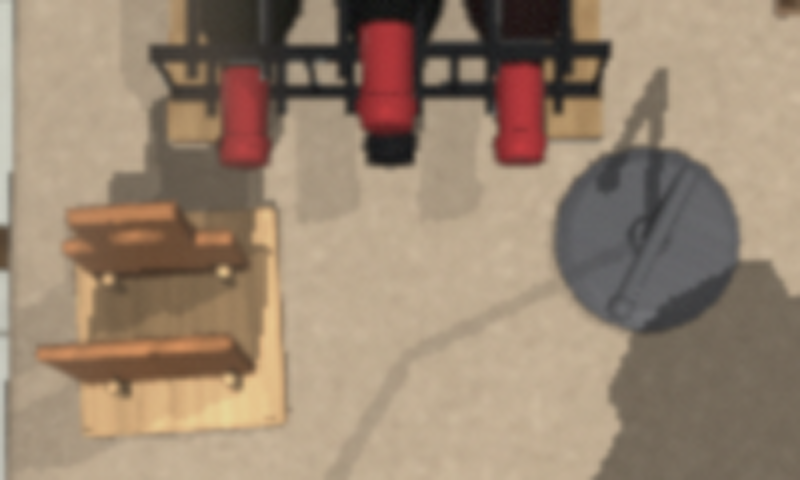

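The crop confirms that the wooden paddle stands in the far slot, with its handle top at topcrop (68–180, 208). The peg runs from the tip at (622,305) to the root at (695,175).

```bash
python3 - <<'E'
from h import *
t,s=load('top'),load('side')
for n,c in (('top',t),('side',s)):
    P=cloud(c); 
    hsv=cv2.cvtColor(c['frame'],cv2.COLOR_RGB2HSV)
    reg=(P[...,0]>.3)&(P[...,0]<.62)&(P[...,1]>.08)&(P[...,1]<.26)
    wood=(hsv[...,0]>3)&(hsv[...,0]<18)&(hsv[...,1]>90)
    m=reg&wood&(P[...,2]>.19)&(P[...,2]<.215)
    q=P[m]; print(n,'handle top',len(q),q.mean(0),q.min(0),q.max(0))
    if len(q)>5:
        (cx,cy),sz,a=cv2.minAreaRect(q[:,:2].astype(np.float32)*1000);print(' rect',cx,cy,sz,a)
    m2=reg&wood&(P[...,2]>.146)&(P[...,2]<.16)&(P[...,0]<.485)
    q=P[m2]; print(' plain top',len(q),q.mean(0) if len(q) else '')
    if n=='side':
        for nm,zz in(('paddle',P[...,0]>.46),('plain',P[...,0]<.455)):
            q=P[reg&wood&zz&(P[...,2]>.075)&(P[...,2]<.2)]
            A=np.c_[q[:,1:],np.ones(len(q))]; 
            k=np.linalg.lstsq(A,q[:,0],rcond=None)[0]; r=q[:,0]-A@k; g=abs(r)<.006
            k=np.linalg.lstsq(A[g],q[g,0],rcond=None)[0]; print(nm,len(q),g.sum(),'x=ay+bz+c',k,'x at y.17 z.15',k@[.17,.15,1],'y range low',np.percentile(q[(q[:,2]<.11)][:,1],[1,99]),'high',np.percentile(q[(q[:,2]>.13)][:,1],[1,99]))
    # peg
    m=(P[...,0]>.35)&(P[...,0]<.62)&(P[...,1]>-.25)&(P[...,1]<-.04)&(P[...,2]>.185)&(P[...,2]<.225)
    q=P[m]; print(' peg',len(q))
    if len(q)>3:
        v=cv2.fitLine(q[:,:2].astype(np.float32),cv2.DIST_HUBER,0,.01,.01).ravel(); print(v,np.degrees(np.arctan2(v[1],v[0])),q.min(0),q.max(0))
        vs,us=np.nonzero(m); print(us.min(),us.max(),vs.min(),vs.max())
    # bottles
    m=(P[...,0]>.53)&(P[...,1]>.0)&(P[...,1]<.3)&(P[...,2]>.05)&(P[...,0]<.66)
    q=P[m]
    for lo in (.53,.55,.57,.59,.61,.63): 
        w=q[(q[:,0]>=lo)&(q[:,0]<lo+.02)]; print(lo,len(w),w[:,2].max() if len(w) else '')
E
```

```text
top handle top 151 [0.48935587 0.16798293 0.20172214] [0.48377844 0.14036253 0.19090439] [0.49647715 0.1969312  0.20776588]
 rect 490.1363525390625 168.71160888671875 (10.337541580200195, 56.5203971862793) 3.176084041595459
 plain top 230 [0.42618949 0.17131514 0.15264636]
 peg 203
[ 0.88256794 -0.47018492  0.47029296 -0.11256075] -28.0463 [ 0.43043361 -0.13632979  0.20021139] [ 0.5115275  -0.08883784  0.21672924]
317 338 172 209
0.53 96 0.16273768969018498
0.55 297 0.16589107913403034
0.57 244 0.16284836926354174
0.59 567 0.1643780665254322
0.61 370 0.17249017525358645
0.63 564 0.1813608444255228
side handle top 225 [0.49094514 0.17578577 0.20008133] [0.48634359 0.14097761 0.19000432] [0.49863951 0.20121761 0.20627701]
 rect 492.5579528808594 171.09136962890625 (11.012481689453125, 60.127685546875) 1.5229206085205078
 plain top 282 [0.42544047 0.17797681 0.15225274]
paddle 1158 1106 x=ay+bz+c [-0.02168541  0.00779425  0.49208628] x at y.17 z.15 0.4895688989974901 y range low [0.12573669 0.22138931] high [0.1421079  0.20086581]
plain 968 945 x=ay+bz+c [-0.03613368  0.03849752  0.424961  ] x at y.17 z.15 0.4245928986337752 y range low [0.12344285 0.22701829] high [0.1211137  0.22702895]
 peg 156
[ 0.88278466 -0.46977788  0.46512607 -0.10407931] -28.01988 [ 0.43333465 -0.13273427  0.18519769] [ 0.51423742 -0.08575118  0.21526661]
248 276 159 172
0.53 1 0.140325406695335
0.55 362 0.16390822023966273
0.57 270 0.16188411126492808
0.59 765 0.1631725004222102
0.61 589 0.1689771168948252
0.63 728 0.18079643944343748
```

```bash
cat >> h.py <<'E'
def go(p,rpy,g=1,o=None):
    "row reaching world pose p,rpy from the current pose"
    if o is None:
        from cell import get_obs; o=get_obs()
    R=Ro.from_euler('xyz',o['tool_rot'],degrees=True); T=Ro.from_euler('xyz',rpy,degrees=True)
    s=R.inv().apply(np.array(p)-o['tool_pos'])/.3; w=(R.inv()*T).as_rotvec()/np.pi
    print('row',np.round(np.r_[s,w,g],4).tolist(),'steps',np.linalg.norm(s)*300/41.7,np.linalg.norm(w)*180/7.16)
E
python3 - <<'E'
from h import *
from cell import get_obs
s,t=load('side'),load('top')
for c in (s,t):
    hsv=cv2.cvtColor(c['frame'],cv2.COLOR_RGB2HSV);P=cloud(c)
    m=((hsv[...,0]<6)|(hsv[...,0]>174))&(hsv[...,1]>180)&(P[...,1]<-.05)&(P[...,0]<.5)&(P[...,2]>.01)
    q=P[m];print(len(q),q.min(0),q.max(0)) if len(q) else 0
go([.36,-.37,.33],[180,0,44])
E
```

```text
1291 [-0.37279626 -2.95570397  0.01019763] [ 0.4987395  -0.15923398  0.39807443]
63 [ 0.28584338 -0.23428067  0.06189025] [ 0.33006164 -0.16394629  0.19072429]
row [0.6922, -0.59, -0.4298, -0.0006, -0.0001, -0.1305, 1.0] steps 7.237247555691688 3.281282080393268
```

servo_tool(
  series=[
    [[0.2,-0.15,-0.43,0,0,-0.05,1],[0.35,-0.3,-0.43,0,0,-0.1,1],[0.69,-0.59,-0.43,0,0,-0.13,1],[0.69,-0.59,-0.43,0,0,-0.13,1],[0.69,-0.59,-0.43,0,0,-0.13,1],[0.69,-0.59,-0.43,0,0,-0.13,1],[0.69,-0.59,-0.43,0,0,-0.13,1],[0.69,-0.59,-0.43,0,0,-0.13,1],[0.69,-0.59,-0.43,0,0,-0.13,1]],
  ],
)

```text
time_s: 0.85
tool_pos: [0.3639, -0.3654, 0.333]
tool_rot: [179.8, -0.1, 44.5]
force: [1.4, 0.0, -0.1]
grip_width: 0.087
grasp_force: 0.0
```

```bash
python3 - <<'E'
from h import *
from cell import get_obs
o=get_obs();print(o['tool_pos'],o['tool_rot'],o['qpos'])
go([.47,-.10,.33],[180,0,70])
E
```

```text
[ 0.36385906 -0.3653604   0.33300379] [ 1.79812518e+02 -9.66112067e-02  4.44570026e+01] [ 59.00462419   0.65074049 -16.87341156  88.79020476   0.10359487
  90.39416889  -3.40971137]
row [0.872, -0.3836, 0.0102, 0.0011, -0.0003, -0.1419, 1.0] steps 6.854112496652767 3.567599403200548
```

servo_tool(
  series=[
    [[0.87,-0.38,0,0,0,-0.14,1],[0.87,-0.38,0,0,0,-0.14,1],[0.87,-0.38,0,0,0,-0.14,1],[0.87,-0.38,0,0,0,-0.14,1],[0.87,-0.38,0,0,0,-0.14,1],[0.87,-0.38,0,0,0,-0.14,1],[0.87,-0.38,0,0,0,-0.14,1],[0.87,-0.38,0,0,0,-0.14,1],[0.87,-0.38,0,0,0,-0.14,1]],
  ],
)

```text
time_s: 1.6
tool_pos: [0.4688, -0.1059, 0.3304]
tool_rot: [-180.0, 0.0, 69.3]
force: [0.5, -1.6, 0.6]
grip_width: 0.0871
grasp_force: 0.0
```

```bash
cat >> h.py <<'E'
def wrist(n):
    from cell import get_obs,eyes
    o=get_obs(); c=eyes.read_camera('wrist'); M=np.array(c.pop('mount'))
    R=Ro.from_euler('xyz',o['tool_rot'],degrees=True).as_matrix()
    c['origin']=np.array(o['tool_pos'])+R@M[:3,3]; c['rotation']=R@M[:3,:3]
    np.savez(f'{n}.npz',**c); cv2.imwrite(f'pics/{n}.png',c['frame'][:,:,::-1]); return c
E
python3 - <<'E'
from h import *
c=wrist('w1'); print(c['origin'],c['rotation'].round(2),c['fx'])
for p in ([.438,-.094,.208],[.473,-.112,.204],[.508,-.131,.2],[.491,.17,.204]): print(proj(c,p))
P=cloud(c); m=(P[...,2]>.19)&(P[...,2]<.23)&(P[...,0]>.4)&(P[...,0]<.55)&(P[...,1]<-.07)&(P[...,1]>-.15); q=P[m];print(len(q))
if len(q)>5: print(cv2.fitLine(q[:,:2].astype(np.float32),cv2.DIST_HUBER,0,.01,.01).ravel(),q.min(0),q.max(0))
go([.49,.165,.32],[180,0,91.8])
E
```

```text
[ 0.49518567 -0.03811053  0.51249195] [[ 0.94 -0.34 -0.09]
 [-0.35 -0.9  -0.25]
 [-0.    0.27 -0.96]] 356.4882333968289
[235.75034263 197.22305341]
[280.2159297  201.12013023]
[323.63892814 205.89435137]
[ 162.16164585 -179.95925691]
1190
[ 0.88767076 -0.46047872  0.47426414 -0.11250633] [ 0.43267171 -0.13837232  0.19116581] [ 0.51609799 -0.08834673  0.21510233]
row [0.8765, -0.2567, 0.0335, -0.0003, 0.0003, -0.126, 1.0] steps 6.574955428890088 3.167654622869395
```

View pics/w1.png

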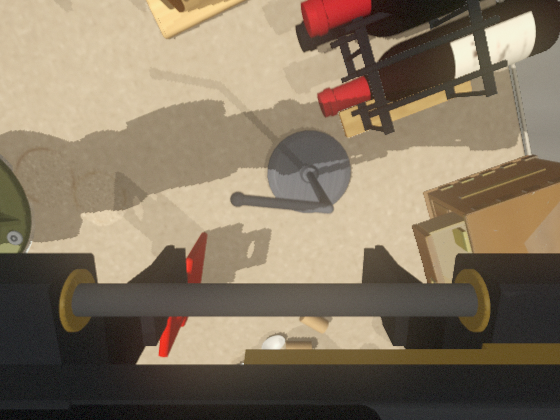

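The wrist view has the ball at (238,199) and the root at (328,209), within 3 mm of my peg estimate. I take the middle as (0.4745, -0.1135), yaw -28°. Next is the rack.

servo_tool(
  series=[
    [[0.88,-0.26,0.03,0,0,-0.126,1],[0.88,-0.26,0.03,0,0,-0.126,1],[0.88,-0.26,0.03,0,0,-0.126,1],[0.88,-0.26,0.03,0,0,-0.126,1],[0.88,-0.26,0.03,0,0,-0.126,1],[0.88,-0.26,0.03,0,0,-0.126,1],[0.88,-0.26,0.03,0,0,-0.126,1],[0.88,-0.26,0.03,0,0,-0.126,1],[0.88,-0.26,0.03,0,0,-0.126,1],[0.88,-0.26,0.03,0,0,-0.126,1]],
  ],
)

```text
time_s: 2.48
tool_pos: [0.4906, 0.164, 0.3212]
tool_rot: [-179.9, 0.1, 91.6]
force: [1.1, -0.4, 0.5]
grip_width: 0.0872
grasp_force: 0.0
```

```bash
python3 - <<'E'
from h import *
from cell import get_obs
print(get_obs()['qpos'].__repr__())
w=load('w1'); print(onz(w,238,199,.208),onz(w,328,209,.2))
c=wrist('w2')
for y in(-.029,.029):
    for x in (-.005,.005): print(proj(c,[.491+x,.17+y,.204]).round(1),end=' ')
P=cloud(c); hsv=cv2.cvtColor(c['frame'],cv2.COLOR_RGB2HSV)
m=(P[...,2]>.193)&(P[...,2]<.215)&(P[...,0]>.45)&(P[...,0]<.53)&(P[...,1]<.25)&(P[...,1]>.1); q=P[m];print(len(q))
if len(q)>5: print(cv2.minAreaRect(q[:,:2].astype(np.float32)*1000),q.min(0),q.max(0),np.median(q[:,2]))
E
```

```text
array([ 27.86745857,   2.96294158, -50.78338852,  88.75158316,
         2.33905444,  89.45031679, -21.35107647])
[ 0.43924164 -0.09618061  0.208     ] [ 0.51078232 -0.13516487  0.2       ]
[267.8 223.9] [279.2 224.2] [269.4 157.8] [281.3 158.2] 760
((493.0551452636719, 169.62039184570312), (9.988981246948242, 58.019710540771484), 3.2520229816436768) [0.48646293 0.14042233 0.19318049] [0.49946919 0.19869172 0.20508395] 0.20253549477733854
```

View pics/w2.png

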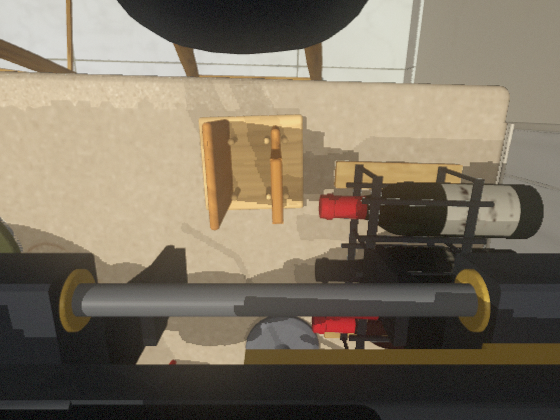

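The wrist view shows the paddle's top edge at (277,128–222) between the plain board (215) and the bottle neck (345,207). All views agree: centre (0.4925, 0.1695), yaw 3.2°.

```bash
python3 - <<'E'
from h import *
go([.4925,.1695,.181],[180,0,93.2],.6)
E
```

```text
row [0.0194, 0.007, 0.4675, -0.0002, 0.0004, -0.0094, 0.6] steps 3.3666676609174915 0.23685487298371904
```

servo_tool(
  series=[
    [[0.02,0.007,0.1,0,0,-0.009,0.6],[0.02,0.007,0.2,0,0,-0.009,0.6],[0.02,0.007,0.3,0,0,-0.009,0.6],[0.02,0.007,0.4,0,0,-0.009,0.6],[0.02,0.007,0.465,0,0,-0.009,0.6],[0.02,0.007,0.465,0,0,-0.009,0.6],[0.02,0.007,0.465,0,0,-0.009,0.6]],
  ],
)

```text
time_s: 3.12
tool_pos: [0.4918, 0.1708, 0.1818]
tool_rot: [-179.9, 0.0, 93.2]
force: [0.5, -0.0, 0.6]
grip_width: 0.0538
grasp_force: 0.0
```

```bash
python3 - <<'E'
from h import *
from cell import eyes,get_obs
print(get_obs()['qpos'])
c=eyes.read_camera('side');np.savez('side2.npz',**c)
cv2.imwrite('pics/side2.png',cv2.resize(c['frame'][190:350,150:290],None,fx=3.6,fy=3.6,interpolation=2)[:,:,::-1])
go([.4925,.1695,.181],[180,0,93.2],.6)
E
```

```text
[ 26.19172523   7.38565622 -51.45719063 101.42260597   6.00444543
  74.15179204 -23.47499323]
row [-0.0075, -0.001, 0.0072, 0.0003, 0.0001, 0.0003, 0.6] steps 0.07501018317770596 0.01057209901939921
```

View pics/side2.png

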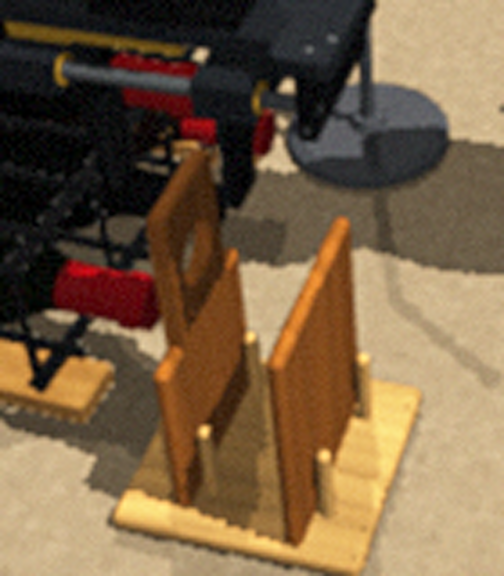

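The near finger (235,170) is beside the handle top and ends above the hole (197,245), so I close.

servo_tool(
  series=[
    [[-0.006,0,0,0,0,0,0],[-0.006,0,0,0,0,0,0],[-0.006,0,0,0,0,0,0],[-0.006,0,0,0,0,0,0],[-0.006,0,0,0,0,0,0],[-0.006,0,0,0,0,0,0],[-0.006,0,0,0,0,0,0],[-0.006,0,0,0,0,0,0]],
  ],
  grip_force=40,
)

```text
time_s: 3.83
tool_pos: [0.4919, 0.1713, 0.1823]
tool_rot: [180.0, 0.0, 93.4]
force: [-0.3, 0.2, 0.4]
grip_width: 0.0078
grasp_force: 40.1
```

servo_tool(
  series=[
    [[0,0,-0.03,0,0,0,0],[0,0,-0.08,0,0,0,0],[0,0,-0.14,0,0,0,0],[0,0,-0.2,0,0,0,0],[0,0,-0.25,0,0,0,0],[0,0,-0.25,0,0,0,0],[0,0,-0.25,0,0,0,0],[0,0,-0.25,0,0,0,0]],
  ],
)

```text
time_s: 4.5
tool_pos: [0.4915, 0.1711, 0.2567]
tool_rot: [-180.0, 0.0, 93.4]
force: [-0.6, -0.4, 0.7]
grip_width: 0.0007
grasp_force: 0.0
```

```bash
python3 - <<'E'
from h import *
from cell import eyes,get_obs
o=get_obs();print(o['qpos'],o['tool_pos'],o['grasp_force'],o['grip_width'])
c=eyes.read_camera('side');np.savez('side3.npz',**c)
cv2.imwrite('pics/side3.png',cv2.resize(c['frame'][150:350,150:290],None,fx=2.9,fy=2.9,interpolation=2)[:,:,::-1])
P=cloud(c);hsv=cv2.cvtColor(c['frame'],cv2.COLOR_RGB2HSV)
m=(hsv[...,0]>3)&(hsv[...,0]<18)&(hsv[...,1]>90)&(P[...,0]>.46)&(P[...,0]<.53)&(P[...,1]>.1)&(P[...,1]<.24)&(P[...,2]>.1)&(P[...,2]<.25)
q=P[m];A=np.c_[q[:,1:],np.ones(len(q))];k=np.linalg.lstsq(A,q[:,0],rcond=None)[0];r=q[:,0]-A@k;g=abs(r)<.005
print('plane',len(q),np.linalg.lstsq(A[g],q[g,0],rcond=None)[0],q[:,1].min(),q[:,1].max())
E
```

```text
[ 27.26168529   4.44775547 -51.48239049  94.98137258   3.51477347
  82.31113328 -21.20757102] [0.4915052  0.17109846 0.25665267] 0.0 0.0006920412024946141
plane 1010 [-0.02170315 -0.00773738  0.49129024] 0.12028981802031602 0.2210802516064938
```

View pics/side3.png

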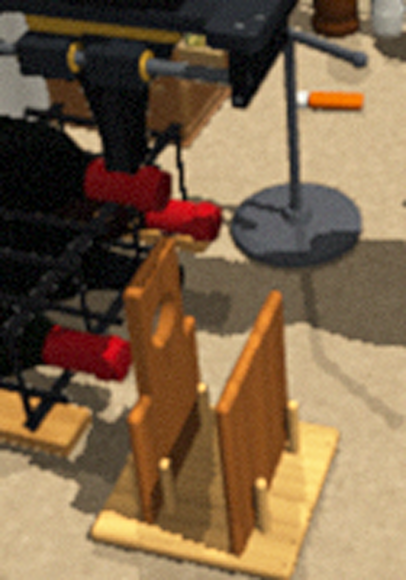

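The board slipped out and still stands in its slot (hole at (162,315)), so only the pad edge had caught it. I'll grip lower, with the pads centred on the wood, and harder.

servo_tool(
  series=[
    [[0,0,0,0,0,0,0.5],[0,0,0,0,0,0,0.5],[0,0,0,0,0,0,0.5],[0,0,0,0,0,0,0.5],[0,0,0,0,0,0,0.5],[0,0,0.08,0,0,0,0.5],[0,0,0.16,0,0,0,0.5],[0,0,0.22,0,0,0,0.5],[0,0,0.28,0,0,0,0.5],[0,0,0.28,0,0,0,0.5],[0,0,0.28,0,0,0,0.5]],
  ],
  grip_force=55,
)

```text
time_s: 5.47
tool_pos: [0.4913, 0.1711, 0.1728]
tool_rot: [-179.9, -0.0, 93.4]
force: [-0.3, -0.5, 0.7]
grip_width: 0.0431
grasp_force: 0.0
```

servo_tool(
  series=[
    [[0,0,0,0,0,0,0],[0,0,0,0,0,0,0],[0,0,0,0,0,0,0],[0,0,0,0,0,0,0],[0,0,0,0,0,0,0],[0,0,0,0,0,0,0],[0,0,0,0,0,0,0],[0,0,0,0,0,0,0]],
  ],
)

```text
time_s: 6.13
tool_pos: [0.4921, 0.1713, 0.1735]
tool_rot: [180.0, 0.0, 93.4]
force: [-0.8, -0.2, 1.2]
grip_width: 0.0095
grasp_force: 55.0
```

servo_tool(
  series=[
    [[0,0,-0.01,0,0,0,0],[0,0,-0.02,0,0,0,0],[0,0,-0.035,0,0,0,0],[0,0,-0.05,0,0,0,0],[0,0,-0.05,0,0,0,0]],
  ],
)

```text
time_s: 6.55
tool_pos: [0.4924, 0.1716, 0.1893]
tool_rot: [179.9, -0.0, 93.4]
force: [0.4, 0.0, -2.5]
grip_width: 0.0092
grasp_force: 55.0
```

servo_tool(
  series=[
    [[0,0,-0.04,0,0,0,0],[0,0,-0.1,0,0,0,0],[0,0,-0.17,0,0,0,0],[0,0,-0.23,0,0,0,0],[0,0,-0.25,0,0,0,0],[0,0,-0.25,0,0,0,0]],
  ],
)

```text
time_s: 7.05
tool_pos: [0.4929, 0.1718, 0.2652]
tool_rot: [179.8, -0.0, 93.4]
force: [0.4, 0.1, -1.5]
grip_width: 0.0094
grasp_force: 55.0
```

```bash
python3 - <<'E'
from h import *
from cell import eyes,get_obs
o=get_obs();print(o['qpos'],o['tool_pos'],o['grasp_force'],o['grip_width'])
c=eyes.read_camera('side');np.savez('side4.npz',**c)
cv2.imwrite('pics/side4.png',cv2.resize(c['frame'][130:350,150:290],None,fx=2.6,fy=2.6,interpolation=2)[:,:,::-1])
P=cloud(c);hsv=cv2.cvtColor(c['frame'],cv2.COLOR_RGB2HSV)
m=(hsv[...,0]>3)&(hsv[...,0]<18)&(hsv[...,1]>90)&(P[...,0]>.46)&(P[...,0]<.53)&(P[...,1]>.1)&(P[...,1]<.24)&(P[...,2]>.1)&(P[...,2]<.3)
q=P[m];A=np.c_[q[:,1:],np.ones(len(q))];k=np.linalg.lstsq(A,q[:,0],rcond=None)[0];r=q[:,0]-A@k;g=abs(r)<.005
print('plane',len(q),np.linalg.lstsq(A[g],q[g,0],rcond=None)[0],q[:,1].min(),q[:,1].max(),q[:,2].max())
go([.47,.05,.255],[180,0,93.4],0)
E
```

```text
[ 27.36170176   4.22267534 -51.54107595  94.17749521   3.38799376
  83.01327334 -21.10314139] [0.49286207 0.17177859 0.26522006] 55.00052511692047 0.009391181920060578
plane 2076 [-0.0334988   0.00562438  0.49467664] 0.12459726196836773 0.22251156939641348 0.29965879593391187
row [-0.3996, -0.0977, 0.0289, 0.0004, 0.0, -0.0, 0.0] steps 2.9664571971197193 0.009708891645035892
```

View pics/side4.png

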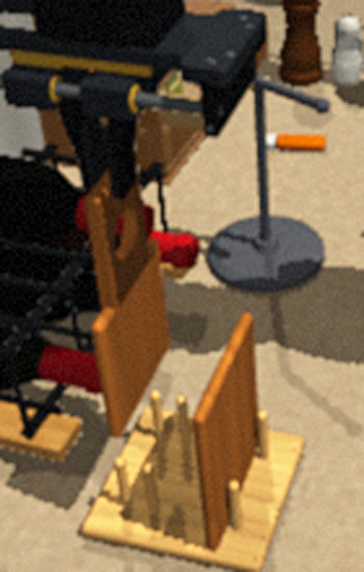

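The board is held upright and clear of the rack; the plain board still stands at (225,430). Carrying it over now.

servo_tool(
  series=[
    [[-0.1,0,0,0,0,0,0],[-0.2,-0.03,0,0,0,0,0],[-0.3,-0.06,0,0,0,0,0],[-0.4,-0.1,0,0,0,0,0],[-0.4,-0.1,0,0,0,0,0],[-0.4,-0.1,0,0,0,0,0]],
  ],
)

```text
time_s: 7.6
tool_pos: [0.4681, 0.0474, 0.2619]
tool_rot: [-179.9, 0.0, 93.1]
force: [-0.2, 1.2, -1.2]
grip_width: 0.0092
grasp_force: 55.0
```

```bash
python3 - <<'E'
from h import *
from cell import get_obs
print(get_obs()['qpos'])
go([.413,-.081,.25],[180,0,62],0)
E
```

```text
[ 37.3758271   -4.53446162 -43.32999781 100.59440884  -3.11207481
  82.84518924  -2.3504392 ]
row [-0.4174, -0.2065, 0.0403, -0.0006, 0.0003, 0.1729, 0.0] steps 3.3629031913174954 4.346294239113018
```

servo_tool(
  series=[
    [[-0.05,-0.1,0,0,0,0.04,0],[-0.12,-0.2,0,0,0,0.08,0],[-0.2,-0.21,0,0,0,0.12,0],[-0.3,-0.21,0.02,0,0,0.16,0],[-0.38,-0.21,0.04,0,0,0.173,0],[-0.42,-0.21,0.04,0,0,0.173,0],[-0.42,-0.21,0.04,0,0,0.173,0],[-0.42,-0.21,0.04,0,0,0.173,0]],
  ],
)

```text
time_s: 8.27
tool_pos: [0.4139, -0.0787, 0.2507]
tool_rot: [-179.9, -0.1, 62.4]
force: [0.4, -0.4, -2.1]
grip_width: 0.0098
grasp_force: 55.0
```

```bash
cat > chk.py <<'E'
from h import *
import sys
from cell import get_obs,eyes
# board & ball measured in the same side/top view
o=get_obs();print('tcp',np.round(o['tool_pos'],4),np.round(o['tool_rot'],2),'q',np.round(o['qpos'],1))
d=np.array([.883,-.469]);n=np.array([.469,.883]);mid=np.array([.4745,-.1135])
for k in ('side','top'):
    c=eyes.read_camera(k);np.savez(k+sys.argv[1]+'.npz',**c);P=cloud(c);h=cv2.cvtColor(c['frame'],cv2.COLOR_RGB2HSV)
    r=P[...,:2]-mid; a=r@d; b=r@n
    m=(h[...,0]>3)&(h[...,0]<18)&(h[...,1]>90)&(a>-.13)&(a<.03)&(abs(b)<.08)&(P[...,2]>.03)&(P[...,2]<.27)
    m=cv2.morphologyEx(m.astype(np.uint8),cv2.MORPH_OPEN,np.ones((2,2)))>0
    A=np.c_[b[m],P[m][:,2],np.ones(m.sum())];y=a[m];k_=np.linalg.lstsq(A,y,rcond=None)[0];g=abs(y-A@k_)<.006
    k_=np.linalg.lstsq(A[g],y[g],rcond=None)[0]
    print(k,'board n',m.sum(),'a=kb+lz+c',k_.round(4),'a at z.15',np.round(k_@[0,.15,1],4),'b',b[m][g].min().round(4),b[m][g].max().round(4),'z',P[m][g][:,2].min().round(4),P[m][g][:,2].max().round(4))
    m=(h[...,1]<90)&(a>-.06)&(a<.06)&(abs(b)<.015)&(P[...,2]>.19)&(P[...,2]<.222)
    if m.sum()>5: print(' peg',m.sum(),'a',a[m].min().round(4),a[m].max().round(4),'b',b[m].mean().round(4))
E
python3 chk.py 5; python3 -c "
from h import *;go([.413,-.081,.2215],[180,0,62],0)"
```

```text
tcp [ 0.4139 -0.0787  0.2507] [-1.7987e+02 -1.0000e-01  6.2410e+01] q [ 47.1 -11.6 -34.  107.4  -6.6  82.4 -13.1]
side board n 1797 a=kb+lz+c [-0.595  -0.1307 -0.0476] a at z.15 -0.0672 b -0.0898 0.0298 z 0.0001 0.2654
 peg 117 a -0.0368 0.0428 b 0.0039
top board n 12 a=kb+lz+c [ 1.0224 -0.1009 -0.1019] a at z.15 -0.117 b 0.037 0.0472 z 0.1868 0.4426
row [-0.0113, 0.0016, 0.0989, -0.0003, -0.0003, 0.0028, 0.0] steps 0.7160660175065036 0.07080645430714635
```

servo_tool(
  series=[
    [[-0.01,0,0.05,0,0,0.002,0],[-0.01,0,0.095,0,0,0.002,0],[-0.01,0,0.095,0,0,0.002,0],[-0.01,0,0.095,0,0,0.002,0]],
  ],
)

```text
time_s: 8.7
tool_pos: [0.4121, -0.081, 0.2226]
tool_rot: [-179.9, 0.0, 62.1]
force: [-0.1, 0.4, 0.1]
grip_width: 0.0094
grasp_force: 55.0
```

```bash
python3 - <<'E'
from h import *
from cell import get_obs,eyes
o=get_obs();print('tcp',np.round(o['tool_pos'],4),np.round(o['tool_rot'],2),'f',o['force'])
c=eyes.read_camera('side');np.savez('side6.npz',**c);h=cv2.cvtColor(c['frame'],cv2.COLOR_RGB2HSV)
m=((h[...,0]>3)&(h[...,0]<18)&(h[...,1]>130)).astype(np.uint8)
for z,nm in((.207,'hole'),(.253,'top'),(.063,'bottom')): print(nm,proj(c,[.413,-.081,z]).round(1))
for p in ([.439,-.095,.208],[.4745,-.1135,.204]): print('ball/mid',proj(c,p).round(1))
cs,hi=cv2.findContours(m,cv2.RETR_CCOMP,cv2.CHAIN_APPROX_NONE)
for i,k in enumerate(cs):
    if cv2.contourArea(k)>60: 
        x=cv2.boundingRect(k); print(x,cv2.contourArea(k),'parent',hi[0][i][3],np.array(cv2.fitEllipse(k)[0]).round(1))
go([.4745,-.1135,.2225],[180,0,62],0)
im=c['frame'][90:290,220:400]; cv2.imwrite('pics/side6.png',cv2.resize(im,None,fx=3,fy=3,interpolation=2)[:,:,::-1])
E
```

```text
tcp [ 0.4121 -0.081   0.2226] [-179.93    0.     62.07] f [-0.05001398  0.42738241  0.09421403]
hole [283.5 174.8]
top [283.8 155.9]
bottom [282.9 226.8]
ball/mid [274.1 169.6]
ball/mid [261.7 165. ]
(103, 276, 78, 31) 1019.5 parent -1 [143.  290.6]
(188, 250, 65, 92) 2502.0 parent -1 [224.9 305. ]
(256, 129, 67, 108) 2420.5 parent -1 [284.8 180.2]
(278, 168, 12, 16) 100.0 parent 497 [283.5 175.4]
(162, 126, 91, 75) 3520.0 parent -1 [203.1 160.8]
(521, 92, 18, 22) 79.0 parent -1 [528.9 102. ]
(527, 60, 33, 37) 365.5 parent -1 [542.1  76.7]
(388, 53, 152, 116) 11082.0 parent -1 [462.4 107.9]
(460, 125, 22, 37) 260.5 parent 724 [470.2 142.4]
(448, 110, 13, 12) 72.0 parent 724 [453.8 115. ]
(472, 109, 9, 20) 74.5 parent 724 [476.2 118.3]
(500, 103, 16, 18) 98.0 parent 724 [508.2 112.1]
(506, 92, 14, 13) 73.5 parent 724 [512.2  98.3]
(478, 90, 12, 18) 80.5 parent 724 [483.3  98.3]
(505, 81, 19, 14) 100.5 parent 724 [514.   87.6]
(476, 71, 17, 14) 92.0 parent 724 [486.   77.9]
(467, 66, 14, 14) 84.5 parent 724 [473.2  72.8]
(314, 48, 64, 22) 430.0 parent -1 [342.6  60.2]
(239, 39, 28, 47) 493.5 parent -1 [252.5  58.1]
row [0.0021, 0.2323, 0.0029, 0.0001, -0.0001, 0.0002, 0.0] steps 1.6712040467930451 0.0070203800467864815
```

The measured hole (283.5,175.4) matches the predicted one (283.5,174.8). Inserting along the peg.

servo_tool(
  series=[
    [[0,0.04,0,0,0,0,0],[0,0.08,0,0,0,0,0],[0,0.12,0,0,0,0,0],[0,0.16,0,0,0,0,0],[0,0.2,0,0,0,0,0],[0,0.232,0.005,0,0,0,0],[0,0.232,0.01,0,0,0,0],[0,0.232,0.01,0,0,0,0]],
  ],
)

```text
time_s: 9.42
tool_pos: [0.4736, -0.1149, 0.2196]
tool_rot: [-179.9, -0.0, 61.9]
force: [-0.1, 0.4, -1.7]
grip_width: 0.0089
grasp_force: 55.0
```

```bash
python3 - <<'E'
from h import *
from cell import get_obs,eyes
o=get_obs();print('tcp',np.round(o['tool_pos'],4),np.round(o['tool_rot'],2),'f',o['force'],o['wrist_torque'])
c=eyes.read_camera('side');np.savez('side7.npz',**c);h=cv2.cvtColor(c['frame'],cv2.COLOR_RGB2HSV)
m=((h[...,0]>3)&(h[...,0]<18)&(h[...,1]>130)).astype(np.uint8)
print('hole pred',proj(c,o['tool_pos']-[0,0,.0155]).round(1),'ball',proj(c,[.439,-.095,.208]).round(1))
cs,hi=cv2.findContours(m,cv2.RETR_CCOMP,cv2.CHAIN_APPROX_NONE)
for i,k in enumerate(cs):
    x=cv2.boundingRect(k)
    if cv2.contourArea(k)>30 and 235<x[0]<300 and x[1]>110: print(x,cv2.contourArea(k),hi[0][i][3])
# neutral dark pixels near hole: peg
print(c['frame'][158:176:2,256:282:2].sum(-1)//3)
E
```

```text
tcp [ 0.4736 -0.1149  0.2196] [-1.7994e+02 -3.0000e-02  6.1930e+01] f [-0.09753979  0.43113527 -1.71088295] [-0.01397367 -0.018749    0.00809547]
hole pred [262.2 164.8] ball [274.1 169.6]
(295, 180, 10, 12) 54.0 -1
(293, 162, 30, 23) 186.5 -1
(237, 148, 10, 14) 44.0 542
[[ 40  50  49  52  49  54  55  62  66  67  84 100 117]
 [ 41  45  48  29  38  41  47  59  71  74  81  91 118]
 [ 42  50  88  43  34  43  48  61 106 151 143  86  75]
 [ 49  47  52  76 119 104  47  58 102 162 173 150  62]
 [ 47  50  31  30  30  39  52  51 102 161 178 153  64]
 [ 39 148 153 121  47  36  33  43  48  58 140 176 157]
 [ 49 134 176 146  68  47  32  38  33  32  77 173 176]
 [ 43  63  92  61  52  53  46  54  37  31 107 179 176]
 [ 47  56  42  49  44  49  45  67  79 111 133 149 179]]
```

servo_tool(
  series=[
    [[0,0,0.008,0,0,0,0],[0,0,0.017,0,0,0,0],[0,0,0.017,0,0,0,0],[0,0,0.017,0,0,0,0]],
  ],
)

```text
time_s: 9.8
tool_pos: [0.4732, -0.1151, 0.2145]
tool_rot: [-180.0, 0.0, 61.9]
force: [-0.3, 0.0, -1.8]
grip_width: 0.0095
grasp_force: 55.0
```

servo_tool(
  series=[
    [[0,0,0,0,0,0,0.17],[0,0,0,0,0,0,0.17],[0,0,0,0,0,0,0.17],[0,0,0,0,0,0,0.17],[0,0,0,0,0,0,0.17],[0,0,0,0,0,0,0.17]],
  ],
)

```text
time_s: 10.3
tool_pos: [0.4737, -0.1153, 0.2148]
tool_rot: [180.0, 0.0, 61.9]
force: [-0.4, -0.2, 0.7]
grip_width: 0.0147
grasp_force: 0.0
```

```bash
python3 - <<'E'
from h import *
from cell import get_obs,eyes
o=get_obs();print('tcp',np.round(o['tool_pos'],4),'f',o['force'],o['wrist_torque'],o['grasp_force'])
w=wrist('w8');c=eyes.read_camera('side');np.savez('side8.npz',**c)
a,b=load('side7')['frame'].astype(int),c['frame'].astype(int)
d=abs(a-b).max(-1)>40; v,u=np.nonzero(d); print(d.sum(),u.min(),u.max(),v.min(),v.max())
im=np.hstack([cv2.resize(x['frame'][110:260,210:340],None,fx=3,fy=3,interpolation=2) for x in (load('side7'),c)])
cv2.imwrite('pics/s78.png',im[:,:,::-1])
E
```

```text
tcp [ 0.4737 -0.1153  0.2148] f [-0.35707316 -0.17122092  0.70933973] [-0.0397927  -0.06079471 -0.00828368] 0.0
1242 183 552 3 277
```

View pics/s78.png

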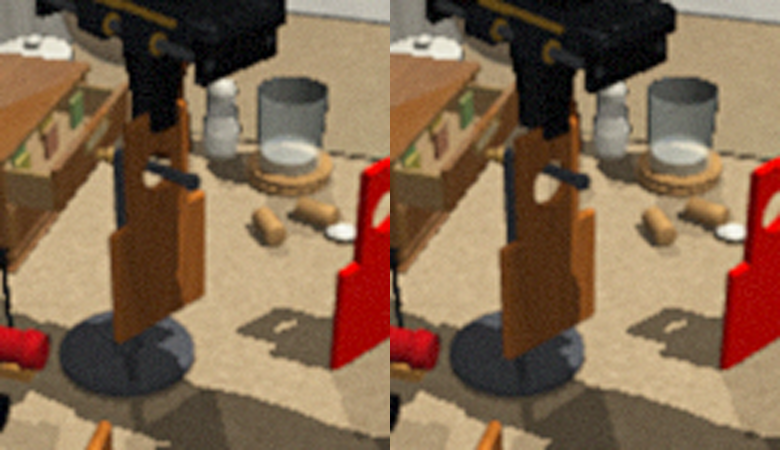

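After release the peg rests in the top of the hole (crop ~(550,175)) and the board has dropped onto it. Withdrawing straight up.

servo_tool(
  series=[
    [[0,0,-0.02,0,0,0,0.25],[0,0,-0.05,0,0,0,0.25],[0,0,-0.1,0,0,0,0.25],[0,0,-0.18,0,0,0,0.3],[0,0,-0.28,0,0,0,0.3],[0,0,-0.38,0,0,0,0.3],[0,0,-0.45,0,0,0,0.3],[0,0,-0.45,0,0,0,0.3],[0,0,-0.45,0,0,0,0.3],[0,0,-0.45,0,0,0,0.3],[0,0,-0.45,0,0,0,0.3],[0,0,-0.45,0,0,0,0.3]],
  ],
)

```text
time_s: 11.4
tool_pos: [0.473, -0.1152, 0.3485]
tool_rot: [-179.9, 0.0, 61.9]
force: [-0.4, -0.1, -0.7]
grip_width: 0.0262
grasp_force: 0.0
```

servo_tool(
  series=[
    [[0,0,0,0,0,0,0.3],[0,0,0,0,0,0,0.3],[0,0,0,0,0,0,0.3],[0,0,0,0,0,0,0.3],[0,0,0,0,0,0,0.3],[0,0,0,0,0,0,0.3],[0,0,0,0,0,0,0.3],[0,0,0,0,0,0,0.3],[0,0,0,0,0,0,0.3],[0,0,0,0,0,0,0.3],[0,0,0,0,0,0,0.3],[0,0,0,0,0,0,0.3]],
  ],
)

```text
time_s: 12.4
tool_pos: [0.4736, -0.1152, 0.3496]
tool_rot: [180.0, 0.0, 61.9]
force: [-0.1, -0.4, 0.0]
grip_width: 0.0261
grasp_force: 0.0
```

```bash
python3 - <<'E'
from h import *
from cell import get_obs,eyes
o=get_obs();print('tcp',np.round(o['tool_pos'],4),'f',o['force'],o['time_s'])
mid=np.array([.4745,-.1135]);dv=np.array([.883,-.469]);nv=np.array([.469,.883])
def f():
    c=eyes.read_camera('side');P=cloud(c);h=cv2.cvtColor(c['frame'],cv2.COLOR_RGB2HSV)
    a=(P[...,:2]-mid)@dv;b=(P[...,:2]-mid)@nv
    m=(h[...,0]>3)&(h[...,0]<18)&(h[...,1]>130)&(abs(a)<.045)&(abs(b)<.07)&(P[...,2]>.035)&(P[...,2]<.27)
    A=np.c_[b[m],P[m][:,2],np.ones(m.sum())];y=a[m];k=np.linalg.lstsq(A,y,rcond=None)[0];g=abs(y-A@k)<.006
    k=np.linalg.lstsq(A[g],y[g],rcond=None)[0];z=P[m][g][:,2];bb=b[m][g]
    print(m.sum(),'a(b,z)',k.round(3),'a@.15',(k@[0,.15,1]).round(4),'z',z.min().round(3),z.max().round(3),'b low',bb[z<.12].min().round(3),bb[z<.12].max().round(3),'b high',bb[z>.21].min().round(3),bb[z>.21].max().round(3))
    return c
c=f()
for _ in range(6): eyes.read_camera('side')
c=f();np.savez('side9.npz',**c)
E
```

```text
tcp [ 0.4736 -0.1152  0.3496] f [-0.0946408  -0.38495553  0.00621953] 12.4
1741 a(b,z) [ 0.018  0.048 -0.014] a@.15 -0.0064 z 0.048 0.239 b low -0.043 0.054 b high -0.031 0.028
1740 a(b,z) [ 0.019  0.048 -0.014] a@.15 -0.0065 z 0.048 0.239 b low -0.043 0.054 b high -0.031 0.028
```

The board hangs still and upright, with its face at mid-peg, z 0.048–0.239 (expected 0.047–0.237), and the gripper is 110 mm clear. Handing in.

```bash
python3 -c "
from cell import env; print(env.sign_off())"
```

```text
the job is handed in; nothing more can be done
None
```

The paddle board hangs freely and upright at the middle of the peg, the plain board was left standing in the rack, and the job was handed in at about 13 s; the first grip slipped, and a lower, firmer one held.

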